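# Shelve the mantel ornaments by height in the remote caddy

### The arm

A 7-joint arm with a two-finger parallel gripper is mounted at the origin on the work surface. World frame = base frame: x ahead of the robot, y to its left, z up, the work surface at z = 0. Lengths are in m, angles in rad, forces in N, time in s.
With the tool pointing down it reaches from about 0.35 to 0.775 m from the base axis. Payload 3.1 kg.
Tool frame: the origin (TCP) lies at the very end of the fingers, on their centre line; the grasp point (between the pads) lies r.grasp_offset behind it (r.grasp_offset is the distance from the TCP to the grasp point, in m); z points along the fingers, y is the line along which they close (so a half turn about z gives the same grasp; the last joint's range is limited). The gripper opens to 85 mm and grips with 20 to 120 N. Pads are 22 mm wide; open, the fingers measure 114 mm over their backs; the gripper's body (76 mm by 85 mm) begins 54 mm behind the grasp point. The pads swing forward as they close: fully open they stand 13 mm farther back than shut.
Start: joints at [1.141, 0.311, 0.014, 1.512, -0.004, 1.319, -0.027], TCP at [0.208, -0.509, 0.231] pointing down, gripper open.
Joint ranges: [-2.7, 2.7], [-0.3, 1.91], [-1.27, 1.3], [0.12, 2.57], [-1.44, 4.58], [0.2, 2.03], [-3.05, 3.05]. Speed limits (rad/s): [2.79, 2.79, 3.14, 3.14, 3.14, 3.14, 3.14].

### API

Orientations are given as a rotation vector (axis times angle).
In Python, from station import r gives the robot as it stands.
- The arm moves only by the tool send_rows, never from a script. Its argument "deltas" is a list of rows, each an object with "fingers": the opening in per cent of the stroke, from 0 (shut) to 100 (fully open); "offset": the shift along the tool's x, y, z in cm, a list of three; "spin": the turn about the tool's z in degrees. In form: [{"fingers": fingers, "offset": [x, y, z], "spin": spin}, ...]. A call has 1 to 8 rows; each row shifts and turns the commanded pose from where the row before left it, along the tool's axes as they then stand; what a row does not reach is not made up. A row lasts 1/10 s, in which the tool goes at most 50 mm and 8.59 degrees, less where a joint would pass 70% of its speed; a pose out of reach is approached as far as the arm can. A call with a gripper value outside its range is refused whole. The fingers move at their own pace and stop on an object; the grip force is fixed at half the most. Time passes only in rows, so rows that do not move let the fingers close. It gives the time, the measured TCP pose, the force, the opening and the grip force at its end, in the units of the state.
- r.state(): the state, without advancing time (a new reading comes with each control period).
- r.snapshot(name): name is "side" or "top" or "wrist"; returns a dict with "img" (384x512x3 uint8, red, green, blue), "z_map" (384x512 float32, m along the optical axis (not along the pixel's ray), 0 where there is no reading), "fx", "fy", "cx", "cy" (pixels), "world_from_camera" (4x4, takes a point from camera to world coordinates); the wrist camera has in their place "tool_from_camera" (4x4, takes a point from camera to tool coordinates, whose origin is the TCP and whose axes are the flange's). Camera axes: x right, y down, z forward; pixel columns grow to the right and rows downward; lengths in m; the calibration is good to about 2 mm. A picture is of the moment at which its call begins: read the wrist's pose just before it.
- r.finish_job(): hands the job in; it is judged then, once.
The state is a dict: "time": time; "joints": joint angles; "joint_vel": joint speeds; "tau": joint torques, N m; "tcp_pos": TCP position; "ee_rot": TCP orientation; "wrist_force": force on the tool from outside, world axes, zero at the start; "torque": the same for the moment, N m; "gripper_width": finger opening in m; "gripper_force": force on a finger pad.
Only numpy, scipy, OpenCV 4.12 (cv2) and the standard library are available. Lean on these libraries where they do the work, as an engineer would, in place of code of your own. Each camera call takes 0.05 s, during which the arm holds its last target. There are 200 camera calls.

### The job

Tidy the ornaments into the black caddy by height. First lift the green vase out of the tray's way and stand it in the shallow open compartment on top of the lower cover; then pull the tray right open, stand the small egg in the bay that slides under the lower cover and the big egg in the bay that slides under the higher cover, and push the tray fully shut. Keep the vase and both eggs upright throughout, and leave the key dish, the remote and the candle where they are.

Things in the scene. Friction and masses are not known exactly. Their poses are not given: they have to be found in the camera images.
- caddy: black plastic remote control caddy, fixed, 130 deep (x) x 220 wide (y), yaw varies; origin: centre of its underside, on the mantel (z=0); its x points away from its open front (the tray slides out along -x), y to its left, z up. It carries two covers side by side, one 30 mm higher; which side the lower one is on varies
- low_cover: lower black cover, fixed, 130 (x) x 108 (y), front open; origin at mantel height (z=0) under its centre, 56 mm left or right of the caddy's origin; axes as the caddy's. Roof underside 76 mm above the mantel (66 mm headroom over the tray floor). On top the shallow open compartment with a brown lining: inside 122 (x) x 100 (y), floor 81 mm above the mantel, rim 10 high, 4 thick
- high_cover: the higher black cover, with a plain flat black top, 130 (x) x 108 (y), open at the front; origin at mantel height under its centre, axes parallel to the caddy's. Underside of its roof 106 mm above the mantel (96 mm of headroom over the tray floor), top at 111 mm
- tray (a joint): how far the grey tray is pulled out along the caddy's -x, m: 0 shut, 0.12 at the stop; starts 0 to 10 mm ajar; friction about 1.2 N, stays where left. Two bays, left and right, each 106 (x) x 100 (y), floor 10 mm above the mantel, walls and divider 14 mm high, 4 mm thick. Shut, its front is flush with the covers' front; at 0.115 or more the bays are clear of the covers
- knob (a point): centre of the top of the tray's orange upright round pull post: 16 mm in diameter, top 70 mm above the mantel, free to hold over its upper 50 mm; it stands 55 mm in front of the covers' front edges when the tray is shut, midway across the tray, and moves with the tray
- bay_left (a point): centre of the floor of the tray's left (+y of the caddy) bay, 10 mm above the mantel; axes as the caddy's; moves with the tray (when shut, 8 mm in front of the cover's centre)
- bay_right (a point): centre of the floor of the tray's right (-y of the caddy) bay, 10 mm above the mantel; axes as the caddy's; moves with the tray
- small_egg: small white porcelain egg ornament standing on its flat foot: 56 tall, 41 across at its widest, 28 mm above its underside; foot 28 across; about 70 g; origin: centre of its underside, z up its axis
- big_egg: big white porcelain egg ornament standing on its flat foot: 86 tall, 53 across at its widest, 41 mm above its underside; foot 36 across; about 140 g (too tall for the lower cover); origin: centre of its underside, z up its axis
- vase: green glass bud vase, 120 tall: base 44 across, belly 54 across at 18 to 34 mm up, straight neck 26 across from 68 to 114 mm up, lip 29 across (hold it high on the neck); about 180 g; origin: centre of its underside, z up its axis. It starts on the mantel in front of the caddy, in the way of the tray
- key_dish: round aluminium key dish, 90 across, 22 tall, on the mantel to the right of the caddy; origin: centre of its underside; to be left alone
- remote: grey remote control, 150 (x) x 44 (y) x 18, lying on the mantel to the left of the caddy; origin: centre of its underside; to be left alone
- candle: amber candle jar, 68 across, 60 tall with a 13 mm wick, on the mantel at the far right; origin: centre of its underside; to be left alone
There are look-alikes about, which are no part of the job. What is shaped like the big_egg but yellow is not meant.

How it is judged:
On the way, in this order (a step that is already met when the one before it is completed fails the run):
1. the vase stands released in the compartment on the lower cover, the tray not yet opened (x of vase in the frame of low_cover between -0.05 and 0.05 m and y of vase in the frame of low_cover between -0.042 and 0.042 m and z of vase in the frame of low_cover between 0.076 and 0.088 m and angle between vase's own z axis and vertical below 0.12 rad and contact force between the fingers and vase below 0.05 N and value of joint tray below 0.04 m), for 0.2 s.
2. the tray is pulled open, at least 80 mm (value of joint tray above 0.08 m), for 0.1 s.
3. both eggs stand released in the open tray, the small one on the lower cover's side and the big one on the higher cover's side (y of small_egg in the frame of low_cover between -0.047 and 0.047 m and x of small_egg in the frame of bay_left between -0.05 and 0.05 m and z of small_egg in the frame of low_cover between 0.004 and 0.018 m and angle between each of small_egg, big_egg's own z axis and vertical below 0.15 rad and y of big_egg in the frame of high_cover between -0.047 and 0.047 m and x of big_egg in the frame of bay_left between -0.05 and 0.05 m and z of big_egg in the frame of high_cover between 0.004 and 0.018 m and contact force between the fingers and small_egg below 0.05 N and contact force between the fingers and big_egg below 0.05 N and value of joint tray above 0.06 m), for 0.2 s.
At the end, for the whole second after the job is handed in: The tray is shut to within 6 mm and still; the small egg stands in it under the lower cover and the big egg under the higher cover, both on the tray floor and within 0.15 rad of upright; the vase stands within 0.12 rad of upright on the floor of the compartment on the lower cover; all are at rest (value of joint tray below 0.006 m and velocity of joint tray between -0.01 and 0.01 m/s and y of small_egg in the frame of low_cover between -0.047 and 0.047 m and x of small_egg in the frame of bay_left between -0.05 and 0.05 m and z of small_egg in the frame of low_cover between 0.004 and 0.018 m and angle between each of small_egg, big_egg's own z axis and vertical below 0.15 rad and y of big_egg in the frame of high_cover between -0.047 and 0.047 m and x of big_egg in the frame of bay_left between -0.05 and 0.05 m and z of big_egg in the frame of high_cover between 0.004 and 0.018 m and x of vase in the frame of low_cover between -0.05 and 0.05 m and y of vase in the frame of low_cover between -0.042 and 0.042 m and z of vase in the frame of low_cover between 0.076 and 0.088 m and angle between vase's own z axis and vertical below 0.12 rad and linear speed of each of vase, small_egg, big_egg below 0.03 m/s); the robot touches nothing.
It fails at once if the vase or an egg is tipped by more than 0.6 rad (angle between any of vase, small_egg, big_egg's own z axis and vertical above 0.6 rad).
It fails at once if the key dish, the remote or the candle is moved by more than 25 mm (distance of any of key_dish, remote, candle from where it was at the start of the episode above 0.025 m).
It also fails if it takes over 72 s, if anything falls off the work surface, if the arm or the gripper's body presses on something with over 40 N, if the wrist force passes 120 N, or if a joint passes its speed limit or range.

## Working session

There is one attempt and no reset: what is moved stays moved. The work goes in short steps, Python scripts to look and compute and a tool call to move; the robot and the scene stay as the last step left them, time stands still between calls to the robot, and variables do not carry over. Pictures are saved under pics/ and viewed, at most 10 in all, crops included, and the job is handed in when it is done.

Besides the shell and the picture viewer there is one more tool, called as a command line: name --argument value ..., lists and objects as JSON in quotes. send_rows: Moves the arm, as the interface text tells. Its arguments: {"type":"object","properties":{"deltas":{"type":"array","items":{"type":"object","properties":{"fingers":{"type":"number"},"offset":{"type":"array","items":{"type":"number"}},"spin":{"type":"number"}}}}},"required":["deltas"]}

```bash
ls; mkdir -p pics; python3 - <<'E'
from station import r
import cv2,numpy as np
print(r.state(), r.grasp_offset)
a=[]
for n in("side","top"):
    s=r.snapshot(n); np.savez(n+'.npz',**s); cv2.imwrite(f'pics/{n}.png',s['img'][...,::-1])
    print(n,s['fx'],s['cx'],s['cy'],np.round(s['world_from_camera'],3))
E
```

```text
pics
{'time': 0.0, 'joints': array([ 1.14129706,  0.31170559,  0.01401305,  1.51308166, -0.00442621,
        1.31919032, -0.02724018]), 'joint_vel': array([-0.00073488,  0.00066727,  0.00098846, -0.00131321, -0.00062336,
        0.00042193,  0.00074358]), 'tau': array([-6.20045557e-04, -3.79914808e+01,  1.45643363e-01, -2.30591261e+01,
        1.21996566e-02,  1.37602421e-02, -1.11595665e-05]), 'tcp_pos': array([ 0.20771356, -0.50847236,  0.2302222 ]), 'ee_rot': array([-3.08046636e+00, -6.04917019e-01,  8.30630782e-04]), 'wrist_force': array([-0.78652742, -0.72583668, -0.22842874]), 'torque': array([-0.00478534,  0.02709007, -0.02805172]), 'gripper_force': 0.0, 'gripper_width': 0.08529101281713394} 0.0187
side 423.48595350349075 254.0511250435715 181.4298475122144 [[-0.773 -0.475  0.419 -0.045]
 [-0.634  0.592 -0.498  0.66 ]
 [-0.011 -0.651 -0.759  1.143]
 [ 0.     0.     0.     1.   ]]
top 375.8256582990558 248.4234195305249 193.94784447236373 [[ 0.008 -0.996  0.085  0.446]
 [-1.    -0.007  0.008 -0.066]
 [-0.008 -0.085 -0.996  1.187]
 [ 0.     0.     0.     1.   ]]
```

View pics/top.png

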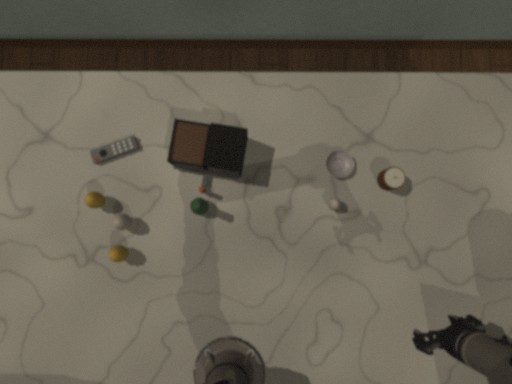

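View pics/side.png

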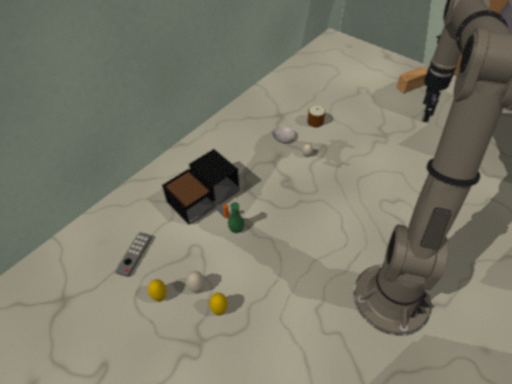

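Top view: the low cover (brown lining) is at (190,143) on the left, with the high cover at (226,148). The knob is at (202,189) and the vase at (199,206). There are three egg shapes of the big size: yellow (95,200), yellow (118,253) and white (122,222). The white one fits big_egg. The small white egg is at (334,204), near the dish at (341,165).

```bash
cat > h.py <<'E'
import numpy as np,cv2
def cloud(s,T=None):
    T=s['world_from_camera'] if T is None else T
    z=s['z_map'];v,u=np.mgrid[:z.shape[0],:z.shape[1]]
    P=np.stack([(u-s['cx'])/s['fx']*z,(v-s['cy'])/s['fy']*z,z,np.ones_like(z)],-1)@np.asarray(T).T
    P=P[...,:3]; P[z==0]=np.nan; return P
E
python3 - <<'E'
from h import *
t=dict(np.load('top.npz'));s=dict(np.load('side.npz'))
Pt,Ps=cloud(t),cloud(s)
np.set_printoptions(precision=4,suppress=True)
def blob(P,c,rad,zmin,zmax=.2):
    m=(np.hypot(P[...,0]-c[0],P[...,1]-c[1])<rad)&(P[...,2]>zmin)&(P[...,2]<zmax);return P[m]
for n,(u,v),rad,z0 in [('vase',(199,206),.045,.08),('vaselow',(199,206),.045,.01),('knob',(202,189),.03,.03),('big',(122,222),.05,.02),('small',(334,204),.04,.015),('dish',(341,165),.07,.012),('candle',(392,179),.07,.02)]:
    c=Pt[v,u]
    for P,k in((Pt,'top'),(Ps,'side')):
        b=blob(P,c,rad,z0)
        if len(b): print(n,k,c,len(b),'min',b.min(0),'max',b.max(0),'mid',(b.min(0)+b.max(0))[:2]/2)
for P,k in((Pt,'top'),(Ps,'side')):
    c=Pt[147,207]
    for lo,hi in((.076,.098),(.1025,.12)):
        b=blob(P,c,.16,lo,hi); rr=cv2.minAreaRect(b[:,:2].astype(np.float32)*1000); print(k,lo,len(b),np.median(b[:,2]),rr)
print('table',np.nanmedian(Pt[280:330,100:180,2]),np.nanmedian(Ps[330:380,100:200,2]))
a=cv2.resize(t['img'][110:270,70:250],None,fx=3,fy=3,interpolation=2)
b=cv2.resize(s['img'][140:320,100:260],None,fx=2.6,fy=2.66,interpolation=2)
b=cv2.resize(s['img'][140:320,130:250],(320,480),interpolation=2)
a=cv2.resize(a,(480,480))
cv2.imwrite('pics/crop.png',np.hstack([a,b])[...,::-1])
E
```

```text
vase top [0.5023 0.0849 0.1079] 90 min [0.4957 0.083  0.0804] max [0.5217 0.1098 0.1247] mid [0.5087 0.0964]
vase side [0.5023 0.0849 0.1079] 115 min [0.4925 0.0838 0.0806] max [0.5191 0.1118 0.1237] mid [0.5058 0.0978]
vaselow top [0.5023 0.0849 0.1079] 248 min [0.4817 0.0702 0.0208] max [0.5342 0.1196 0.1247] mid [0.5079 0.0949]
vaselow side [0.5023 0.0849 0.1079] 356 min [0.4787 0.0761 0.0106] max [0.5469 0.1259 0.1237] mid [0.5128 0.101 ]
knob top [0.5551 0.0821 0.0713] 49 min [0.5262 0.0793 0.031 ] max [0.5645 0.1023 0.073 ] mid [0.5454 0.0908]
knob side [0.5551 0.0821 0.0713] 50 min [0.5469 0.0809 0.0305] max [0.5608 0.0979 0.0714] mid [0.5538 0.0894]
big top [0.455  0.315  0.0797] 263 min [0.4341 0.3033 0.0248] max [0.4828 0.3483 0.0876] mid [0.4584 0.3258]
big side [0.455  0.315  0.0797] 305 min [0.4288 0.3097 0.0219] max [0.4749 0.3578 0.0849] mid [0.4519 0.3337]
small top [ 0.5139 -0.314   0.0559] 136 min [ 0.4999 -0.3368  0.0246] max [ 0.5366 -0.3012  0.0575] mid [ 0.5183 -0.319 ]
small side [ 0.5139 -0.314   0.0559] 102 min [ 0.4978 -0.3296  0.0158] max [ 0.5366 -0.2964  
[... 416 characters left out ...]
 -0.4888  0.0586] 267 min [ 0.5593 -0.5242  0.0205] max [ 0.6283 -0.4565  0.0703] mid [ 0.5938 -0.4904]
top 0.076 1621 0.08160004943815591 ((634.2305297851562, 75.26403045654297), (220.4564666748047, 233.8874053955078), 81.03919219970703)
top 0.1025 1653 0.11070034426169473 ((624.954833984375, 22.078933715820312), (112.7540512084961, 239.4256134033203), 78.31587982177734)
side 0.076 1185 0.08084156028713552 ((683.4586181640625, 70.55113220214844), (220.80467224121094, 137.7460479736328), 81.80476379394531)
side 0.1025 979 0.10917096733421294 ((625.50732421875, 22.439849853515625), (111.32758331298828, 235.89735412597656), 80.39227294921875)
table -0.0006029137116450034 -0.0011752901019095319
```

View pics/crop.png

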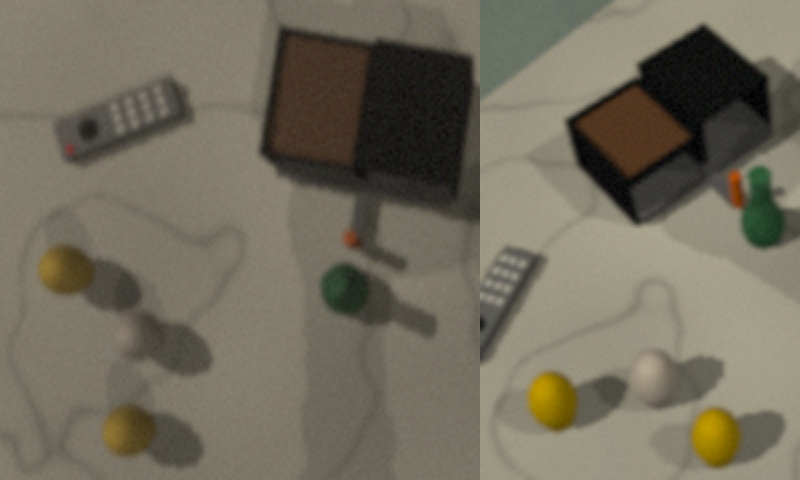

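The crop confirms it: the white egg sits between the two yellow look-alikes at crop (137,335), and it is the big_egg. Next I'll refine the caddy pose and the clearances.

```bash
python3 - <<'E'
from h import *
from scipy.optimize import least_squares
np.set_printoptions(precision=4,suppress=True)
t=dict(np.load('top.npz'));s=dict(np.load('side.npz'))
for k,sn in(('top',t),('side',s)):
    P=cloud(sn);x,y,z=P[...,0],P[...,1],P[...,2]
    m=(x>.56)&(x<.76)&(y>-.06)&(y<.18)&(z>.103)&(z<.118)
    print(k,'high',m.sum(),cv2.minAreaRect((P[m][:,:2]*1000).astype(np.float32)))
    I=sn['img'].astype(int); br=(I[...,0]-I[...,2]>18)&(x>.56)&(x<.76)&(y>.0)&(y<.2)&(z>.074)&(z<.095)
    print(k,'brown',br.sum(),cv2.minAreaRect((P[br][:,:2]*1000).astype(np.float32)),np.median(z[br]))
    for n,c,R,h in(('big',(.455,.33),.05,.041),('small',(.517,-.316),.04,.028)):
        m=(np.hypot(x-c[0],y-c[1])<R)&(z>.015);b=P[m]
        tt=[(20.5,28,28) if n=='small' else (26.5,41,45)][0]
        a,h1,h2=[q/1000 for q in tt]
        f=lambda p:np.hypot((b[:,0]-p[0])/a,(b[:,1]-p[1])/a)**2+((b[:,2]-h1)/np.where(b[:,2]>h1,h2,h1*1.35))**2-1
        q=least_squares(f,c,loss='soft_l1',f_scale=.1);print(k,n,q.x,q.cost/len(b))
    yl=(I[...,0]-I[...,2]>60)&(x>.2)&(x<.7)&(y>.2)&(y<.6)&(z>.03)&(z<.1)
    nn,l,st,ce=cv2.connectedComponentsWithStats(yl.astype(np.uint8))
    for i in range(1,nn):
        if st[i,4]>30: b=P[l==i];print('yellow',(b.min(0)+b.max(0))/2,b.max(0)-b.min(0))
    m=(np.hypot(x-.507,y-.097)<.03)&(z>.112);print('vasetop',P[m].mean(0),m.sum())
    m=(np.hypot(x-.555,y-.088)<.02)&(z>.064)&(z<.076)&(x>.54);print('knobtop',P[m].mean(0),m.sum())
E
```

```text
top high 1646 ((676.8577880859375, 11.76406478881836), (108.20796966552734, 130.80926513671875), 81.15853881835938)
top brown 1252 ((694.7600708007812, 120.77547454833984), (98.5125961303711, 128.23663330078125), 81.11795043945312) 0.08119778472741068
top big [0.4583 0.3308] 0.0033081862072984196
top small [ 0.5194 -0.3214] 0.006330939061416212
yellow [0.5212 0.4175 0.0768] [0.0324 0.0271 0.0209]
yellow [0.3638 0.3389 0.0769] [0.0351 0.0283 0.02  ]
vasetop [0.5085 0.0963 0.1197] 78
knobtop [0.5571 0.0869 0.0692] 23
side high 971 ((674.9354858398438, 14.291751861572266), (110.48370361328125, 134.52996826171875), 81.52884674072266)
side brown 837 ((691.497314453125, 124.55050659179688), (103.86066436767578, 128.6420440673828), 80.86600494384766) 0.07974081503143515
side big [0.4578 0.3304] 0.005118341969613617
side small [ 0.5183 -0.3199] 0.013007498996908501
yellow [0.5194 0.4218 0.0579] [0.0489 0.0446 0.0551]
yellow [0.3593 0.3438 0.0591] [0.0499 0.0423 0.0571]
vasetop [0.5056 0.0984 0.1177] 62
knobtop [0.5538 0.0895 0.0677] 20
```

send_rows --deltas '[{"fingers":100,"offset":[0,0,0],"spin":7.8},{"fingers":100,"offset":[0,0,0],"spin":7.8},{"fingers":100,"offset":[0,0,0],"spin":7.8},{"fingers":100,"offset":[0,0,0],"spin":7.7},{"fingers":100,"offset":[1.2,-4,0],"spin":0},{"fingers":100,"offset":[1.2,-4,0],"spin":0},{"fingers":100,"offset":[1.2,-4,0],"spin":0},{"fingers":100,"offset":[1.2,-4,0],"spin":0}]'

```text
time: 0.9
tcp_pos: [0.2804, -0.3566, 0.2308]
ee_rot: [-3.131, 0.244, 0.001]
wrist_force: [0.7, -0.1, 0.5]
gripper_width: 0.0853
gripper_force: 0.0
```

send_rows --deltas '[{"fingers":100,"offset":[1.2,-4,0],"spin":0},{"fingers":100,"offset":[1.2,-4,0],"spin":0},{"fingers":100,"offset":[1.2,-4,0],"spin":0},{"fingers":100,"offset":[1.2,-4,0],"spin":0},{"fingers":100,"offset":[1.2,-4,0],"spin":0},{"fingers":100,"offset":[1.2,-4,0],"spin":0},{"fingers":100,"offset":[1.2,-4,0],"spin":0},{"fingers":100,"offset":[1.2,-4,0],"spin":0}]'

```text
time: 1.7
tcp_pos: [0.4245, -0.0556, 0.2311]
ee_rot: [3.132, -0.244, -0.0]
wrist_force: [0.9, -0.4, -0.0]
gripper_width: 0.0851
gripper_force: 0.0
```

```bash
cat >> h.py <<'E'
from scipy.spatial.transform import Rotation as R
def off(st,*targets):
    """cm in tool axes from the measured TCP to each world target, chained; and the tool's x heading in deg"""
    M=R.from_rotvec(st['ee_rot']).as_matrix();p=np.array(st['tcp_pos'])
    print('t',st['time'],'tcp',np.round(p,4),'head',np.round(np.degrees(np.arctan2(M[1,0],M[0,0])),2),'tilt',np.round(M[:,2],3),'w',round(st['gripper_width'],4),'f',np.round(st['wrist_force'],1))
    for q in targets: print(np.round(M.T@(np.array(q)-p)*100,2));p=np.array(q)
# caddy: centre, x axis, y axis
Y=np.radians(-8.9);ex=np.array([np.cos(Y),np.sin(Y),0]);ey=np.array([-np.sin(Y),np.cos(Y),0]);C0=np.array([.6845,.068,0])
cad=lambda x,y,z:C0+x*ex+y*ey+np.array([0,0,z])
E
python3 - <<'E'
from h import *
from station import r
off(r.state(),(.507,.0973,.23),(.507,.0973,.079))
E
```

```text
t 1.7 tcp [ 0.4245 -0.0556  0.2311] head -8.89 tilt [-0. -0. -1.] w 0.0851 f [ 0.9 -0.4 -0. ]
[  5.79 -16.38   0.1 ]
[ 0.  -0.  15.1]
```

send_rows --deltas '[{"fingers":100,"offset":[1.45,-4.1,0],"spin":0},{"fingers":100,"offset":[1.45,-4.1,0],"spin":0},{"fingers":100,"offset":[1.45,-4.1,0],"spin":0},{"fingers":100,"offset":[1.45,-4.1,0],"spin":0},{"fingers":70,"offset":[0,0,4],"spin":0},{"fingers":70,"offset":[0,0,2],"spin":0},{"fingers":70,"offset":[0,0,0],"spin":0},{"fingers":70,"offset":[0,0,0],"spin":0}]'

```text
time: 2.5
tcp_pos: [0.5069, 0.0957, 0.1713]
ee_rot: [3.132, -0.244, -0.001]
wrist_force: [-0.5, -0.7, -0.2]
gripper_width: 0.0597
gripper_force: 0.0
```

```bash
python3 - <<'E'
from h import *
from station import r
st=r.state(); s=r.snapshot('wrist')
M=np.eye(4);M[:3,:3]=R.from_rotvec(st['ee_rot']).as_matrix();M[:3,3]=st['tcp_pos']
P=cloud(s,M@s['tool_from_camera']);print(np.round(s['tool_from_camera'],3))
x,y,z=P[...,0],P[...,1],P[...,2]
m=(np.hypot(x-.507,y-.0973)<.03)&(z>.08)&(z<.13);b=P[m];print('vase',m.sum(),(b.min(0)+b.max(0))/2,b.max(0)-b.min(0),b.max(0))
m=m&(z>.113);b=P[m];print('top',m.sum(),(b.min(0)+b.max(0))/2,b.max(0)-b.min(0)) if m.any() else 0
m=(np.hypot(x-.555,y-.088)<.02)&(z>.062)&(z<.076)&(x>.54);b=P[m];print('knob',m.sum(),b.mean(0))if m.any() else 0
cv2.imwrite('pics/w1.png',s['img'][...,::-1])
off(st,(.507,.0973,.079))
E
```

```text
[[-0.    -0.964 -0.265  0.068]
 [ 1.    -0.     0.    -0.001]
 [-0.    -0.265  0.964 -0.143]
 [ 0.     0.     0.     1.   ]]
vase 2111 [0.50774318 0.09778546 0.10132909] [0.02820526 0.02810011 0.04237079] [0.52184581 0.11183552 0.12251449]
top 1688 [0.50774318 0.09778546 0.11784656] [0.02820526 0.02810011 0.00933587]
knob 395 [0.55692406 0.0887055  0.07030522]
t 2.5 tcp [0.5069 0.0957 0.1713] head -8.9 tilt [-0.001 -0.    -1.   ] w 0.0597 f [-0.5 -0.7 -0.2]
[-0.   -0.16  9.23]
```

View pics/w1.png

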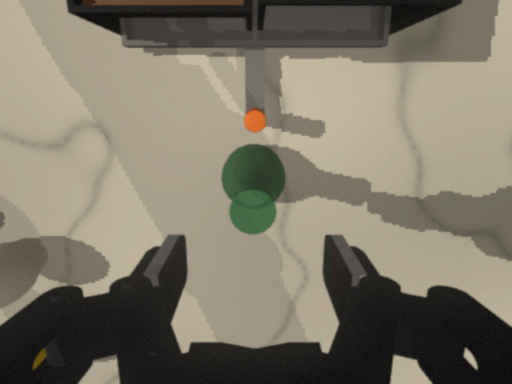

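The wrist view shows the vase lip at (253,211), the knob at (255,121) and the caddy square with the tool. Next I'll grasp the neck.

send_rows --deltas '[{"fingers":70,"offset":[0.1,-0.2,3],"spin":0},{"fingers":70,"offset":[0,0,3],"spin":0},{"fingers":70,"offset":[0,0,2],"spin":0},{"fingers":70,"offset":[0,0,1.2],"spin":0},{"fingers":25,"offset":[0,0,0],"spin":0},{"fingers":10,"offset":[0,0,0],"spin":0},{"fingers":10,"offset":[0,0,0],"spin":0},{"fingers":10,"offset":[0,0,0],"spin":0}]'

```text
time: 3.35
tcp_pos: [0.5098, 0.0977, 0.081]
ee_rot: [-3.132, 0.244, -0.006]
wrist_force: [0.9, -0.3, 4.6]
gripper_width: 0.0253
gripper_force: 56.2
```

send_rows --deltas '[{"fingers":10,"offset":[0,0,0],"spin":0},{"fingers":10,"offset":[0,0,0],"spin":0},{"fingers":10,"offset":[0,0,-1],"spin":0},{"fingers":10,"offset":[0,0,-2],"spin":0},{"fingers":10,"offset":[0,0,-3],"spin":0},{"fingers":10,"offset":[0,0,-3],"spin":0},{"fingers":10,"offset":[0,0,-3],"spin":0},{"fingers":10,"offset":[0,0,-1],"spin":0}]'

```text
time: 4.15
tcp_pos: [0.5098, 0.0989, 0.2126]
ee_rot: [-3.13, 0.242, -0.009]
wrist_force: [1.3, 0.0, -1.6]
gripper_width: 0.025
gripper_force: 56.6
```

```bash
python3 - <<'E'
from h import *
from station import r
st=r.state();q=cad(.008,.056,0);print(q)
off(st,(q[0],q[1],.2), (q[0],q[1],.079+.081))
E
```

```text
[0.70106746 0.12208807 0.        ]
t 4.15 tcp [0.5098 0.0989 0.2126] head -8.85 tilt [ 0.006  0.002 -1.   ] w 0.025 f [ 1.3  0.  -1.6]
[18.54 -5.23  1.38]
[-0.02  0.01  4.  ]
```

send_rows --deltas '[{"fingers":10,"offset":[2,-0.6,0],"spin":0},{"fingers":10,"offset":[3,-0.8,0],"spin":0},{"fingers":10,"offset":[3,-0.8,0],"spin":0},{"fingers":10,"offset":[3,-0.8,0],"spin":0},{"fingers":10,"offset":[3,-0.8,0],"spin":0},{"fingers":10,"offset":[3,-0.8,0],"spin":0},{"fingers":10,"offset":[1.5,-0.6,0],"spin":0},{"fingers":10,"offset":[0,0,0],"spin":0}]'

```text
time: 4.95
tcp_pos: [0.6997, 0.1212, 0.2058]
ee_rot: [-3.132, 0.243, 0.006]
wrist_force: [-0.4, -0.6, -2.8]
gripper_width: 0.025
gripper_force: 56.7
```

```bash
python3 - <<'E'
from h import *
from station import r
st=r.state();q=cad(.008,.056,0)
off(st,(q[0],q[1],.163))
s=r.snapshot('top');P=cloud(s);x,y,z=P[...,0],P[...,1],P[...,2]
s2=r.snapshot('side');P2=cloud(s2);I=s2['img'].astype(int)
m=(I[...,1]-I[...,0]>20)&(P2[...,0]>.6)&(P2[...,2]>.09);b=P2[m];print('vase side',m.sum(),b.min(0),b.max(0))
cv2.imwrite('pics/s2.png',cv2.resize(s2['img'][90:240,130:330],None,fx=3,fy=3)[...,::-1])
E
```

```text
t 4.95 tcp [0.6997 0.1212 0.2058] head -8.87 tilt [-0.004  0.    -1.   ] w 0.025 f [-0.4 -0.6 -2.8]
[ 0.14 -0.11  4.28]
vase side 330 [0.66581136 0.10447444 0.13294393] [0.70924803 0.14948208 0.27455459]
```

View pics/s2.png

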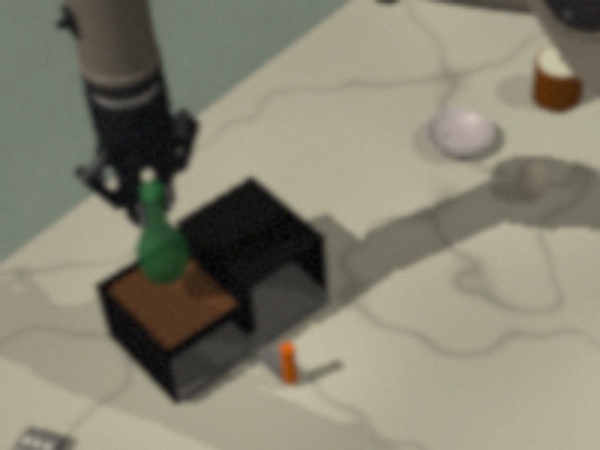

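The vase hangs upright over the brown lining at crop (160,250). Next I'll lower it.

send_rows --deltas '[{"fingers":10,"offset":[0,0,1.5],"spin":0},{"fingers":10,"offset":[0,0,1.2],"spin":0},{"fingers":10,"offset":[0,0,0.7],"spin":0},{"fingers":10,"offset":[0,0,0.4],"spin":0},{"fingers":10,"offset":[0,0,0.3],"spin":0},{"fingers":10,"offset":[0,0,0],"spin":0}]'

```text
time: 5.65
tcp_pos: [0.6989, 0.1205, 0.1681]
ee_rot: [3.132, -0.243, -0.001]
wrist_force: [-0.2, 0.6, -2.4]
gripper_width: 0.0247
gripper_force: 56.8
```

send_rows --deltas '[{"fingers":10,"offset":[0,0,0.3],"spin":0},{"fingers":10,"offset":[0,0,0.2],"spin":0},{"fingers":10,"offset":[0,0,0],"spin":0}]'

```text
time: 5.95
tcp_pos: [0.6989, 0.1206, 0.163]
ee_rot: [3.132, -0.243, -0.001]
wrist_force: [-0.7, 0.2, -2.5]
gripper_width: 0.0251
gripper_force: 56.8
```

send_rows --deltas '[{"fingers":10,"offset":[0,0,0.2],"spin":0},{"fingers":10,"offset":[0,0,0],"spin":0}]'

```text
time: 6.15
tcp_pos: [0.6994, 0.1207, 0.1622]
ee_rot: [-3.132, 0.243, -0.002]
wrist_force: [-0.7, -0.9, 0.0]
gripper_width: 0.0249
gripper_force: 56.9
```

send_rows --deltas '[{"fingers":38,"offset":[0,0,0],"spin":0},{"fingers":55,"offset":[0,0,0],"spin":0},{"fingers":70,"offset":[0,0,0],"spin":0},{"fingers":70,"offset":[0,0,0],"spin":0},{"fingers":70,"offset":[0,0,-1.5],"spin":0},{"fingers":70,"offset":[0,0,-2.5],"spin":0},{"fingers":70,"offset":[0,0,-3],"spin":0},{"fingers":70,"offset":[0,0,0],"spin":0}]'

```text
time: 6.95
tcp_pos: [0.7015, 0.1216, 0.2371]
ee_rot: [-3.128, 0.244, -0.015]
wrist_force: [0.7, 1.0, 0.6]
gripper_width: 0.0595
gripper_force: 0.0
```

```bash
python3 - <<'E'
from h import *
from station import r
st=r.state()
for n in('side','top'):
    s=r.snapshot(n);P=cloud(s);x,y,z=P[...,0],P[...,1],P[...,2];I=s['img'].astype(int)
    m=(I[...,1]-I[...,0]>15)&(x>.6)&(z>.09)&(z<.22)
    for lo,hi in((.1,.13),(.155,.195)):
        k=m&(z>lo)&(z<hi);b=P[k];print(n,'vase',lo,k.sum(),*( [(b.min(0)+b.max(0))/2,b.max(0)] if k.any() else []))
    m=(I[...,0]-I[...,2]>70)&(np.hypot(x-.557,y-.088)<.03);b=P[m&(z>.06)];print('knob',b.mean(0))
k=(.5555,.0885)
off(st,(.5555,.0885,.23),(.5555,.0885,.042))
E
```

```text
side vase 0.1 118 [0.69025762 0.12935583 0.11534874] [0.71228263 0.14981884 0.12995401]
side vase 0.155 59 [0.69312353 0.12649246 0.17489978] [0.70505635 0.13514708 0.19379455]
knob [0.5548745  0.09112545 0.06726723]
top vase 0.1 0
top vase 0.155 2 [0.69532015 0.10832731 0.18963407] [0.69892643 0.10902883 0.19302482]
knob [nan nan nan]
t 6.95 tcp [0.7015 0.1216 0.2371] head -8.91 tilt [ 0.01   0.003 -1.   ] w 0.0595 f [0.7 1.  0.6]
[-13.92   5.54   0.55]
[-0.17  0.08 18.8 ]<stdin>:9: RuntimeWarning: Mean of empty slice.
  ret = um.true_divide(
```

send_rows --deltas '[{"fingers":70,"offset":[-3.5,1.4,0],"spin":0},{"fingers":70,"offset":[-3.5,1.4,0],"spin":0},{"fingers":70,"offset":[-3.5,1.4,0],"spin":0},{"fingers":60,"offset":[-3.4,1.3,0],"spin":0},{"fingers":60,"offset":[0,0,4],"spin":0},{"fingers":60,"offset":[0,0,4],"spin":0},{"fingers":60,"offset":[0,0,3],"spin":0},{"fingers":60,"offset":[0,0,0],"spin":0}]'

```text
time: 7.85
tcp_pos: [0.548, 0.086, 0.1153]
ee_rot: [3.129, -0.243, -0.02]
wrist_force: [-1.1, 0.9, -0.2]
gripper_width: 0.0512
gripper_force: 0.0
```

```bash
python3 - <<'E'
from h import *
from station import r
off(r.state(),(.556,.0887,.042))
E
```

```text
t 7.85 tcp [0.548  0.086  0.1153] head -8.88 tilt [-0.013 -0.002 -1.   ] w 0.0512 f [-1.1  0.9 -0.2]
[ 0.85 -0.43  7.32]
```

send_rows --deltas '[{"fingers":60,"offset":[0.5,-0.3,2],"spin":0},{"fingers":60,"offset":[0,0,2.5],"spin":0},{"fingers":60,"offset":[0,0,2],"spin":0},{"fingers":60,"offset":[0,0,0.8],"spin":0},{"fingers":5,"offset":[0,0,0],"spin":0},{"fingers":5,"offset":[0,0,0],"spin":0},{"fingers":5,"offset":[0,0,0],"spin":0},{"fingers":5,"offset":[0,0,0],"spin":0}]'

```text
time: 8.65
tcp_pos: [0.5596, 0.0876, 0.0499]
ee_rot: [3.129, -0.245, 0.003]
wrist_force: [-2.0, -4.6, 5.3]
gripper_width: 0.0132
gripper_force: 58.7
```

```bash
python3 - <<'E'
from h import *
from station import r
k=cad(-.238,0,.042)
st=r.state();print((st['tcp_pos']-C0)@np.c_[ex,ey], st['gripper_force']);off(st,k)
E
```

```text
[-1.26392519e-01 -2.49544519e-06] 58.700151443481445
t 8.65 tcp [0.5596 0.0876 0.0499] head -8.96 tilt [ 0.002 -0.003 -1.   ] w 0.0132 f [-2.  -4.6  5.3]
[-1.116e+01  1.000e-02  7.700e-01]
```

Grip is only on the knob's top edge (TCP 8 mm high), so I'll open, lower and regrip.

send_rows --deltas '[{"fingers":50,"offset":[0,0,0],"spin":0},{"fingers":50,"offset":[0,0,0],"spin":0},{"fingers":50,"offset":[0,0,0.6],"spin":0},{"fingers":50,"offset":[0,0,0.6],"spin":0},{"fingers":5,"offset":[0,0,0],"spin":0},{"fingers":5,"offset":[0,0,0],"spin":0},{"fingers":5,"offset":[0,0,0],"spin":0},{"fingers":5,"offset":[0,0,0],"spin":0}]'

```text
time: 9.45
tcp_pos: [0.5578, 0.0878, 0.0356]
ee_rot: [3.129, -0.245, -0.003]
wrist_force: [-1.0, -5.6, -1.3]
gripper_width: 0.0145
gripper_force: 58.4
```

```bash
python3 - <<'E'
from h import *
from station import r
k=cad(-.238,0,.038)
st=r.state();print((st['tcp_pos']-C0)@np.c_[ex,ey], st['gripper_force']);off(st,k)
E
```

```text
[-1.28199834e-01 -5.23711841e-05] 58.38518500328064
t 9.45 tcp [0.5578 0.0878 0.0356] head -8.94 tilt [-0.002 -0.003 -1.   ] w 0.0145 f [-1.  -5.6 -1.3]
[-10.98   0.    -0.22]
```

send_rows --deltas '[{"fingers":5,"offset":[-0.8,0,0],"spin":0},{"fingers":5,"offset":[-1.6,0,0],"spin":0},{"fingers":5,"offset":[-1.8,0,0],"spin":0},{"fingers":5,"offset":[-1.8,0,0],"spin":0},{"fingers":5,"offset":[-1.8,0,0],"spin":0},{"fingers":5,"offset":[-1.6,0,0],"spin":0},{"fingers":5,"offset":[-1.2,0,0],"spin":0},{"fingers":5,"offset":[-0.5,0,0],"spin":0}]'

```text
time: 10.25
tcp_pos: [0.4481, 0.105, 0.0357]
ee_rot: [3.129, -0.243, 0.001]
wrist_force: [7.6, -6.8, -13.9]
gripper_width: 0.0145
gripper_force: 58.5
```

```bash
python3 - <<'E'
from h import *
from station import r
st=r.state();print((st['tcp_pos']-C0)@np.c_[ex,ey], st['gripper_force']);off(st)
E
```

```text
[-2.39270970e-01 -2.07365544e-05] 58.50670516490936
t 10.25 tcp [0.4481 0.105  0.0357] head -8.87 tilt [ 0.001 -0.003 -1.   ] w 0.0145 f [  7.6  -6.8 -13.9]
```

send_rows --deltas '[{"fingers":60,"offset":[0,0,0],"spin":0},{"fingers":60,"offset":[0,0,0],"spin":0},{"fingers":60,"offset":[0,0,-2.5],"spin":0},{"fingers":60,"offset":[0,0,-4],"spin":0},{"fingers":60,"offset":[0,0,-4.5],"spin":0},{"fingers":80,"offset":[0,0,-2],"spin":0},{"fingers":80,"offset":[0,2,0],"spin":0},{"fingers":80,"offset":[0,4,0],"spin":0}]'

```text
time: 11.05
tcp_pos: [0.4415, 0.0527, 0.1684]
ee_rot: [-3.129, 0.228, -0.009]
wrist_force: [1.3, -1.0, -0.2]
gripper_width: 0.0681
gripper_force: 0.0
```

```bash
python3 - <<'E'
from h import *
from station import r
st=r.state()
off(st,(.519,-.3205,.165),(.519,-.3205,.012))
s=r.snapshot('side');P=cloud(s);x,y,z=P[...,0],P[...,1],P[...,2];I=s['img'].astype(int)
m=(I[...,0]-I[...,2]>70)&(x>.4)&(x<.58)&(y>.05)&(y<.14)&(z>.055)&(z<.08);b=P[m];print('knob',m.sum(),b.mean(0),(b.mean(0)-C0)@np.c_[ex,ey])
E
```

```text
t 11.05 tcp [0.4415 0.0527 0.1684] head -8.34 tilt [ 0.006  0.004 -1.   ] w 0.0681 f [ 1.3 -1.  -0.2]
[13.08 35.8   0.23]
[-0.08  0.08 15.3 ]
knob 23 [0.44479732 0.10831966 0.06565846] [-0.2430545   0.00274971]
```

send_rows --deltas '[{"fingers":80,"offset":[1.6,4.3,0],"spin":0},{"fingers":80,"offset":[1.6,4.3,0],"spin":0},{"fingers":80,"offset":[1.6,4.3,0],"spin":0},{"fingers":80,"offset":[1.6,4.3,0],"spin":0},{"fingers":80,"offset":[1.6,4.3,0],"spin":0},{"fingers":80,"offset":[1.6,4.3,0],"spin":0},{"fingers":80,"offset":[1.6,4.3,0],"spin":0},{"fingers":80,"offset":[1.6,4.3,0],"spin":0}]'

```text
time: 11.9
tcp_pos: [0.5148, -0.3125, 0.1668]
ee_rot: [-3.131, 0.241, -0.004]
wrist_force: [0.2, -0.2, 0.3]
gripper_width: 0.0683
gripper_force: 0.0
```

send_rows --deltas '[{"fingers":80,"offset":[0,0.5,2],"spin":0},{"fingers":80,"offset":[0,0,1],"spin":0},{"fingers":80,"offset":[0,0,0],"spin":0},{"fingers":80,"offset":[0,0,0],"spin":0}]'

```text
time: 12.3
tcp_pos: [0.5133, -0.3141, 0.1365]
ee_rot: [-3.131, 0.237, -0.001]
wrist_force: [0.6, 0.5, 0.2]
gripper_width: 0.0684
gripper_force: 0.0
```

```bash
cat >> h.py <<'E'
def wrist_egg(r,c,a,h1,h2,Rd,rgb=None):
    """fit an egg's centre from the wrist camera; prints fit"""
    st=r.state();s=r.snapshot('wrist');M=np.eye(4);M[:3,:3]=R.from_rotvec(st['ee_rot']).as_matrix();M[:3,3]=st['tcp_pos']
    P=cloud(s,M@s['tool_from_camera']);x,y,z=P[...,0],P[...,1],P[...,2]
    from scipy.optimize import least_squares
    b=P[(np.hypot(x-c[0],y-c[1])<Rd)&(z>.015)&(z<h1+h2+.006)]
    f=lambda p:np.hypot((b[:,0]-p[0])/a,(b[:,1]-p[1])/a)**2+((b[:,2]-h1)/np.where(b[:,2]>h1,h2,h1*1.35))**2-1
    q=least_squares(f,c,loss='soft_l1',f_scale=.1);print('egg',len(b),q.x,q.cost/len(b),'top',b[:,2].max(),'mid',(b.min(0)+b.max(0))/2,'span',b.max(0)-b.min(0));return st,s,q.x
E
python3 - <<'E'
from h import *
from station import r
st,s,q=wrist_egg(r,(.519,-.3205),.0205,.028,.028,.04)
cv2.imwrite('pics/w2.png',s['img'][...,::-1])
off(st,(*q,.015))
E
```

```text
egg 2236 [ 0.517474   -0.31896677] 0.001823106022065647 top 0.05697819293026174 mid [ 0.51978074 -0.31901828  0.03963508] span [0.03712368 0.03946397 0.03468622]
t 12.3 tcp [ 0.5133 -0.3141  0.1365] head -8.67 tilt [ 0.001  0.002 -1.   ] w 0.0684 f [0.6 0.5 0.2]
[ 0.48  0.44 12.15]
```

View pics/w2.png

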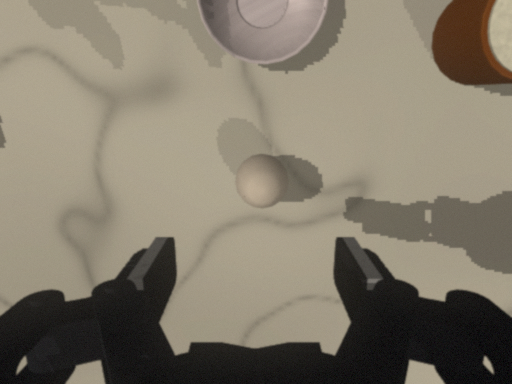

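The wrist view shows the small egg at (261,180), between the finger lines. The dish at (262,15) is well clear. Next I'll grasp the egg at its equator.

send_rows --deltas '[{"fingers":80,"offset":[0.45,0.45,3],"spin":0},{"fingers":80,"offset":[0,0,4],"spin":0},{"fingers":80,"offset":[0,0,3],"spin":0},{"fingers":80,"offset":[0,0,1.5],"spin":0},{"fingers":80,"offset":[0,0,1],"spin":0},{"fingers":80,"offset":[0,0,0],"spin":0}]'

```text
time: 12.95
tcp_pos: [0.5163, -0.3214, 0.0112]
ee_rot: [-3.132, 0.242, 0.0]
wrist_force: [-1.1, 0.2, -0.2]
gripper_width: 0.0684
gripper_force: 0.0
```

```bash
python3 - <<'E'
from h import *
from station import r
off(r.state(),(.5178,-.319,.010))
E
```

```text
t 12.95 tcp [ 0.5163 -0.3214  0.0112] head -8.83 tilt [-0.  0. -1.] w 0.0684 f [-1.1  0.2 -0.2]
[ 0.11 -0.26  0.12]
```

send_rows --deltas '[{"fingers":60,"offset":[0.1,-0.2,0.1],"spin":0},{"fingers":40,"offset":[0,0,0],"spin":0},{"fingers":30,"offset":[0,0,0],"spin":0},{"fingers":30,"offset":[0,0,0],"spin":0},{"fingers":30,"offset":[0,0,0],"spin":0},{"fingers":30,"offset":[0,0,-1],"spin":0},{"fingers":30,"offset":[0,0,-2],"spin":0},{"fingers":30,"offset":[0,0,0],"spin":0}]'

```text
time: 13.75
tcp_pos: [0.5193, -0.3216, 0.0432]
ee_rot: [3.129, -0.243, 0.008]
wrist_force: [0.7, -0.5, -0.5]
gripper_width: 0.0374
gripper_force: 60.4
```

```bash
python3 - <<'E'
from h import *
from station import r
st=r.state();q=cad(-.131,.054,0);print(q,st['gripper_force'])
off(st,(q[0],q[1],.15),(q[0],q[1],.022))
s=r.snapshot('wrist');cv2.imwrite('pics/w3.png',s['img'][...,::-1])
s=r.snapshot('side');cv2.imwrite('pics/s3.png',cv2.resize(s['img'][90:240,230:430],None,fx=3,fy=3)[...,::-1])
E
```

```text
[0.56343162 0.14161689 0.        ] 60.41280144592747
t 13.75 tcp [ 0.5193 -0.3216  0.0432] head -8.9 tilt [ 0.005 -0.003 -1.   ] w 0.0374 f [ 0.7 -0.5 -0.5]
[ -2.74 -46.42 -10.81]
[-0.07 -0.03 12.8 ]
```

View pics/s3.png

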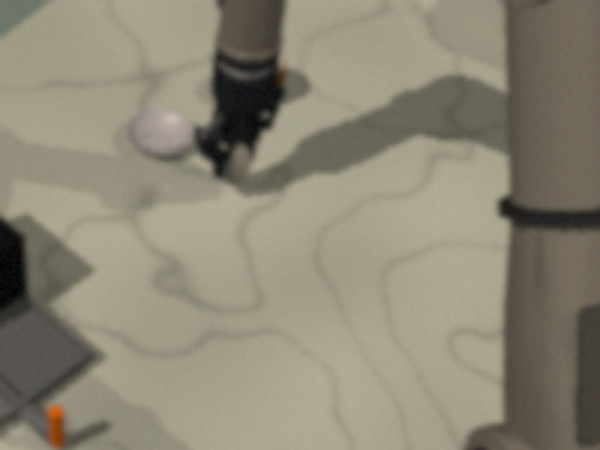

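The egg is held upright, seen between the pads at crop (240,165). Next I'll lift it and carry it to the left bay.

send_rows --deltas '[{"fingers":30,"offset":[0,0,-3],"spin":0},{"fingers":30,"offset":[0,0,-4],"spin":0},{"fingers":30,"offset":[0,-2,-3.5],"spin":0},{"fingers":30,"offset":[-0.3,-3.5,0],"spin":0},{"fingers":30,"offset":[-0.3,-4,0],"spin":0},{"fingers":30,"offset":[-0.3,-4,0],"spin":0},{"fingers":30,"offset":[-0.3,-4,0],"spin":0},{"fingers":30,"offset":[-0.3,-4,0],"spin":0}]'

```text
time: 14.65
tcp_pos: [0.5347, -0.1039, 0.1441]
ee_rot: [3.132, -0.244, -0.004]
wrist_force: [1.0, 0.2, 0.1]
gripper_width: 0.0373
gripper_force: 60.4
```

send_rows --deltas '[{"fingers":30,"offset":[-0.3,-4,0],"spin":0},{"fingers":30,"offset":[-0.3,-4,0],"spin":0},{"fingers":30,"offset":[-0.3,-4,0],"spin":0},{"fingers":30,"offset":[-0.3,-4,0],"spin":0},{"fingers":30,"offset":[0,-4,0],"spin":0},{"fingers":30,"offset":[0,-3,0],"spin":0},{"fingers":30,"offset":[0,-1.5,0],"spin":0},{"fingers":30,"offset":[0,0,0],"spin":0}]'

```text
time: 15.45
tcp_pos: [0.5608, 0.1411, 0.1444]
ee_rot: [-3.132, 0.236, 0.003]
wrist_force: [-0.9, 0.3, -1.1]
gripper_width: 0.0375
gripper_force: 60.4
```

```bash
python3 - <<'E'
from h import *
from station import r
st=r.state();q=cad(-.131,.054,0)
off(st,(q[0],q[1],.06),(q[0],q[1],.022))
s=r.snapshot('wrist');cv2.imwrite('pics/w4.png',s['img'][...,::-1])
E
```

```text
t 15.45 tcp [0.5608 0.1411 0.1444] head -8.62 tilt [-0.002  0.001 -1.   ] w 0.0375 f [-0.9  0.3 -1.1]
[ 0.27 -0.08  8.44]
[0.01 0.   3.8 ]
```

View pics/w4.png

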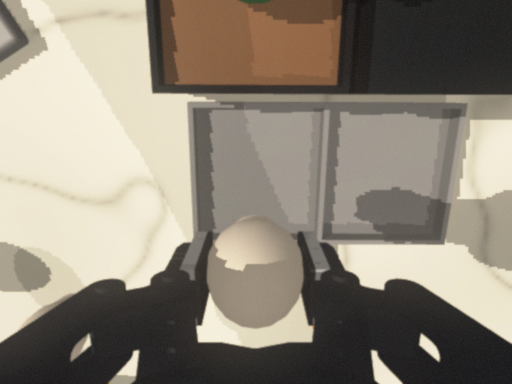

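The egg is held upright and lined up in y with the left bay, whose walls span columns 192–322. Next I'll lower it.

send_rows --deltas '[{"fingers":30,"offset":[0.2,0,3],"spin":0},{"fingers":30,"offset":[0,0,3.5],"spin":0},{"fingers":30,"offset":[0,0,2.5],"spin":0},{"fingers":30,"offset":[0,0,1.5],"spin":0},{"fingers":30,"offset":[0,0,0.8],"spin":0},{"fingers":30,"offset":[0,0,0.4],"spin":0},{"fingers":30,"offset":[0,0,0],"spin":0},{"fingers":30,"offset":[0,0,0],"spin":0}]'

```text
time: 16.3
tcp_pos: [0.5647, 0.1384, 0.0295]
ee_rot: [-3.131, 0.243, -0.004]
wrist_force: [0.5, 0.4, -0.6]
gripper_width: 0.0372
gripper_force: 60.4
```

send_rows --deltas '[{"fingers":30,"offset":[0,0,0.3],"spin":0},{"fingers":30,"offset":[0,0,0.2],"spin":0},{"fingers":30,"offset":[0,0,0],"spin":0}]'

```text
time: 16.6
tcp_pos: [0.5635, 0.1382, 0.0232]
ee_rot: [3.132, -0.243, -0.0]
wrist_force: [-0.6, 0.1, -0.2]
gripper_width: 0.0373
gripper_force: 60.4
```

send_rows --deltas '[{"fingers":30,"offset":[0,0,0.2],"spin":0},{"fingers":30,"offset":[0,0,0],"spin":0}]'

```text
time: 16.8
tcp_pos: [0.5647, 0.1382, 0.0225]
ee_rot: [3.132, -0.243, 0.003]
wrist_force: [-0.8, -0.8, 4.6]
gripper_width: 0.0375
gripper_force: 60.9
```

Contact at 4.6 N. I'll open slightly and rise.

send_rows --deltas '[{"fingers":48,"offset":[0,0,0],"spin":0},{"fingers":58,"offset":[0,0,0],"spin":0},{"fingers":60,"offset":[0,0,0],"spin":0},{"fingers":60,"offset":[0,0,-1],"spin":0},{"fingers":60,"offset":[0,0,-3],"spin":0},{"fingers":70,"offset":[0,0,-4],"spin":0},{"fingers":90,"offset":[0,0,-4],"spin":0},{"fingers":100,"offset":[0,0,-2],"spin":0}]'

```text
time: 17.6
tcp_pos: [0.5657, 0.1393, 0.1662]
ee_rot: [-3.13, 0.242, -0.011]
wrist_force: [0.9, 1.5, 0.1]
gripper_width: 0.0847
gripper_force: 0.0
```

```bash
python3 - <<'E'
from h import *
from station import r
st=r.state()
s=r.snapshot('side');P=cloud(s);x,y,z=P[...,0],P[...,1],P[...,2]
m=(np.hypot(x-.564,y-.139)<.035)&(z>.03)&(z<.075);b=P[m];print('egg side',m.sum(),(b.min(0)+b.max(0))/2,b.max(0))
s=r.snapshot('wrist');M=np.eye(4);M[:3,:3]=R.from_rotvec(st['ee_rot']).as_matrix();M[:3,3]=st['tcp_pos']
P=cloud(s,M@s['tool_from_camera']);x,y,z=P[...,0],P[...,1],P[...,2]
m=(np.hypot(x-.564,y-.139)<.035)&(z>.03)&(z<.075);b=P[m];print('egg wrist',m.sum(),(b.min(0)+b.max(0))/2,b.max(0))
k=m&(z>z[m].max()-.004);print('top pt',P[k].mean(0))
off(st,(.458,.3306,.17),(.458,.3306,.022))
E
```

```text
egg side 129 [0.56031824 0.1409479  0.04820591] [0.57894188 0.15913993 0.06573262]
egg wrist 1867 [0.56292376 0.13828463 0.04792233] [0.5818278  0.15772064 0.06502836]
top pt [0.56274051 0.13860237 0.06210982]
t 17.6 tcp [0.5657 0.1393 0.1662] head -8.86 tilt [ 0.007  0.002 -1.   ] w 0.0847 f [0.9 1.5 0.1]
[-13.58 -17.24  -0.41]
[-0.1   0.05 14.8 ]
```

send_rows --deltas '[{"fingers":100,"offset":[-2.5,-3.5,0],"spin":0},{"fingers":100,"offset":[-2.5,-3.5,0],"spin":0},{"fingers":100,"offset":[-2.5,-3.5,0],"spin":0},{"fingers":100,"offset":[-2.5,-3.5,0],"spin":0},{"fingers":100,"offset":[-2.5,-2.5,0],"spin":0},{"fingers":100,"offset":[-1,-0.7,0],"spin":0},{"fingers":100,"offset":[0,0,0],"spin":0},{"fingers":100,"offset":[0,0,0],"spin":0}]'

```text
time: 18.5
tcp_pos: [0.4579, 0.3269, 0.1606]
ee_rot: [3.13, -0.246, 0.001]
wrist_force: [-0.2, -0.5, -0.4]
gripper_width: 0.0854
gripper_force: 0.0
```

```bash
python3 - <<'E'
from h import *
from station import r
st,s,q=wrist_egg(r,(.458,.3306),.0265,.041,.045,.05)
cv2.imwrite('pics/w5.png',s['img'][...,::-1])
off(st,(*q,.022))
E
```

```text
egg 3606 [0.45645977 0.33154488] 0.0013291691289754252 top 0.08726437846938478 mid [0.45988805 0.3307093  0.05940642] span [0.04731227 0.04995135 0.05571591]
t 18.5 tcp [0.4579 0.3269 0.1606] head -8.98 tilt [ 0.    -0.002 -1.   ] w 0.0854 f [-0.2 -0.5 -0.4]
[-0.23 -0.47 13.86]
```

View pics/w5.png

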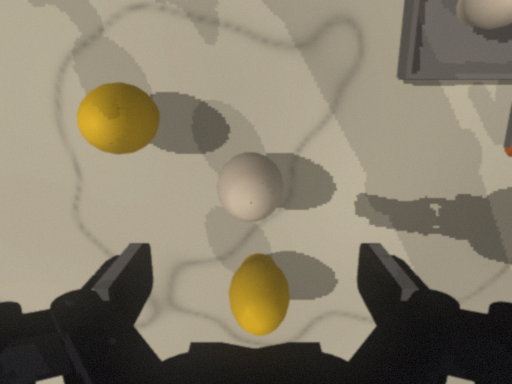

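The white egg is at (250,186), with the yellow ones at (118,118) and (259,293) outside the finger paths. Next I'll descend.

send_rows --deltas '[{"fingers":100,"offset":[-0.1,-0.45,3],"spin":0},{"fingers":100,"offset":[0,0,3.5],"spin":0},{"fingers":100,"offset":[0,0,3.5],"spin":0},{"fingers":100,"offset":[0,0,2],"spin":0},{"fingers":100,"offset":[0,0,1.2],"spin":0},{"fingers":100,"offset":[0,0,0.5],"spin":0},{"fingers":100,"offset":[0,0,0],"spin":0}]'

```text
time: 19.25
tcp_pos: [0.4574, 0.3328, 0.0243]
ee_rot: [3.132, -0.246, 0.0]
wrist_force: [0.1, 0.1, 1.1]
gripper_width: 0.0855
gripper_force: 0.0
```

```bash
python3 - <<'E'
from h import *
from station import r
off(r.state(),(.457,.3315,.018))
E
```

```text
t 19.25 tcp [0.4574 0.3328 0.0243] head -8.97 tilt [ 0. -0. -1.] w 0.0855 f [0.1 0.1 1.1]
[-0.02  0.13  0.63]
```

send_rows --deltas '[{"fingers":80,"offset":[0,0.1,0.5],"spin":0},{"fingers":60,"offset":[0,0,0],"spin":0},{"fingers":45,"offset":[0,0,0],"spin":0},{"fingers":45,"offset":[0,0,0],"spin":0},{"fingers":45,"offset":[0,0,0],"spin":0},{"fingers":45,"offset":[0,0,0],"spin":0}]'

```text
time: 19.85
tcp_pos: [0.4572, 0.3328, 0.0203]
ee_rot: [-3.132, 0.243, -0.003]
wrist_force: [-1.0, -2.0, 5.6]
gripper_width: 0.05
gripper_force: 63.0
```

send_rows --deltas '[{"fingers":45,"offset":[0,0,-1],"spin":0},{"fingers":45,"offset":[0,0,-2],"spin":0},{"fingers":45,"offset":[0,0,-3],"spin":0},{"fingers":45,"offset":[0,0,-4],"spin":0},{"fingers":45,"offset":[0,0,-4],"spin":0},{"fingers":45,"offset":[0,0,-2],"spin":0},{"fingers":45,"offset":[0,0,0],"spin":0}]'

```text
time: 20.55
tcp_pos: [0.4578, 0.3347, 0.1831]
ee_rot: [-3.127, 0.242, -0.009]
wrist_force: [0.7, -0.6, -1.0]
gripper_width: 0.0498
gripper_force: 62.8
```

```bash
python3 - <<'E'
from h import *
from station import r
st=r.state();q=cad(-.131,-.054,0);print(q)
off(st,(q[0],q[1],.18),(q[0],q[1],.031))
E
```

```text
[0.5467229  0.03491723 0.        ]
t 20.55 tcp [0.4578 0.3347 0.1831] head -8.85 tilt [ 0.006  0.005 -1.   ] w 0.0498 f [ 0.7 -0.6 -1. ]
[13.4  28.25  0.21]
[-0.08  0.09 14.9 ]
```

send_rows --deltas '[{"fingers":45,"offset":[1.2,2.5,0],"spin":0},{"fingers":45,"offset":[1.7,3.6,0],"spin":0},{"fingers":45,"offset":[1.7,3.6,0],"spin":0},{"fingers":45,"offset":[1.7,3.6,0],"spin":0},{"fingers":45,"offset":[1.7,3.6,0],"spin":0},{"fingers":45,"offset":[1.7,3.6,0],"spin":0},{"fingers":45,"offset":[1.7,3.6,0],"spin":0},{"fingers":45,"offset":[1.4,2.8,0],"spin":0}]'

```text
time: 21.35
tcp_pos: [0.5402, 0.0435, 0.1768]
ee_rot: [3.13, -0.247, -0.006]
wrist_force: [0.5, 0.3, -1.9]
gripper_width: 0.0501
gripper_force: 62.8
```

send_rows --deltas '[{"fingers":45,"offset":[0.5,1,3],"spin":0},{"fingers":45,"offset":[0,0,3],"spin":0},{"fingers":45,"offset":[0,0,2],"spin":0},{"fingers":45,"offset":[0,0,0],"spin":0},{"fingers":45,"offset":[0,0,0],"spin":0}]'

```text
time: 21.85
tcp_pos: [0.5436, 0.0366, 0.0981]
ee_rot: [3.132, -0.242, -0.005]
wrist_force: [0.8, -0.6, -0.9]
gripper_width: 0.0496
gripper_force: 62.8
```

```bash
python3 - <<'E'
from h import *
from station import r
st=r.state();q=cad(-.131,-.054,0)
off(st,(q[0],q[1],.031))
s=r.snapshot('wrist');cv2.imwrite('pics/w6.png',s['img'][...,::-1])
E
```

```text
t 21.85 tcp [0.5436 0.0366 0.0981] head -8.85 tilt [-0.003  0.    -1.   ] w 0.0496 f [ 0.8 -0.6 -0.9]
[0.35 0.12 6.71]
```

View pics/w6.png

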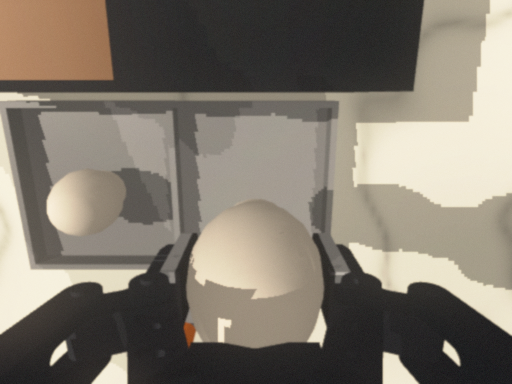

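The small egg stands in the left bay at (88,202). The big egg is held upright over the right bay (columns 183–335). Next I'll lower it.

send_rows --deltas '[{"fingers":45,"offset":[0.3,0.1,2],"spin":0},{"fingers":45,"offset":[0,0,2],"spin":0},{"fingers":45,"offset":[0,0,1.2],"spin":0},{"fingers":45,"offset":[0,0,0.6],"spin":0},{"fingers":45,"offset":[0,0,0.3],"spin":0},{"fingers":45,"offset":[0,0,0.2],"spin":0},{"fingers":45,"offset":[0,0,0],"spin":0}]'

```text
time: 22.6
tcp_pos: [0.5481, 0.0351, 0.0368]
ee_rot: [-3.132, 0.243, -0.002]
wrist_force: [0.3, -0.0, -2.4]
gripper_width: 0.05
gripper_force: 62.8
```

send_rows --deltas '[{"fingers":45,"offset":[0,0,0.3],"spin":0},{"fingers":45,"offset":[0,0,0.2],"spin":0},{"fingers":45,"offset":[0,0,0],"spin":0}]'

```text
time: 22.9
tcp_pos: [0.5473, 0.0349, 0.0311]
ee_rot: [3.132, -0.243, -0.001]
wrist_force: [-0.3, -0.1, -2.6]
gripper_width: 0.0501
gripper_force: 62.8
```

send_rows --deltas '[{"fingers":45,"offset":[0,0,0.2],"spin":0},{"fingers":45,"offset":[0,0,0],"spin":0}]'

```text
time: 23.1
tcp_pos: [0.5486, 0.0348, 0.0304]
ee_rot: [3.132, -0.243, 0.003]
wrist_force: [-0.3, -1.2, 3.2]
gripper_width: 0.0498
gripper_force: 63.3
```

send_rows --deltas '[{"fingers":62,"offset":[0,0,0],"spin":0},{"fingers":75,"offset":[0,0,0],"spin":0},{"fingers":80,"offset":[0,0,0],"spin":0},{"fingers":80,"offset":[0,0,-1],"spin":0},{"fingers":80,"offset":[0,0,-3],"spin":0},{"fingers":80,"offset":[0,0,-4],"spin":0},{"fingers":80,"offset":[0,0,-4],"spin":0},{"fingers":80,"offset":[0,0,-2],"spin":0}]'

```text
time: 23.9
tcp_pos: [0.5497, 0.0356, 0.1741]
ee_rot: [-3.131, 0.243, -0.011]
wrist_force: [0.2, 0.4, -0.1]
gripper_width: 0.0683
gripper_force: 0.0
```

```bash
python3 - <<'E'
from h import *
from station import r
st=r.state();W=np.c_[ex,ey,[0,0,1]]
for n in('wrist','side'):
    s=r.snapshot(n)
    if n=='wrist':
        M=np.eye(4);M[:3,:3]=R.from_rotvec(st['ee_rot']).as_matrix();M[:3,3]=st['tcp_pos'];T=M@s['tool_from_camera']
    else:T=s['world_from_camera']
    P=(cloud(s,T)-C0)@W;x,y,z=P[...,0],P[...,1],P[...,2]
    for k,yy,h in(('small',.054,.066),('big',-.054,.096)):
        m=(np.hypot(x+.131,y-yy)<.035)&(z>.03)&(z<h+.006);b=P[m];print(n,k,m.sum(),(b.min(0)+b.max(0))/2,b.max(0)) if m.any() else 0
    I=s['img'].astype(int);m=(I[...,0]-I[...,2]>70)&(np.hypot(x+.24,y)<.03)&(z>.055)&(z<.08)
    if m.any():print('knob',m.sum(),P[m].mean(0))
k=cad(-.2395,0,.0)
off(st,(k[0],k[1],.17),(k[0],k[1],.042))
E
```

```text
wrist small 1993 [-0.12853156  0.04972743  0.04871123] [-0.10925132  0.06803513  0.06740131]
wrist big 3495 [-0.12635031 -0.05339763  0.07012042] [-0.10241032 -0.02798063  0.09701429]
knob 421 [-2.35226386e-01 -1.01629986e-04  6.68748470e-02]
side small 129 [-0.13435589  0.05394119  0.0484067 ] [-0.11707179  0.07292877  0.06672873]
side big 242 [-0.13379129 -0.049698    0.06301957] [-0.11138829 -0.02681037  0.09543179]
knob 22 [-0.24067144  0.0031548   0.06596963]
t 23.9 tcp [0.5497 0.0356 0.1741] head -8.86 tilt [ 0.007  0.001 -1.   ] w 0.0683 f [ 0.2  0.4 -0.1]
[-11.13  -5.29   0.34]
[-0.09  0.02 12.8 ]
```

Both eggs stand in their bays. Now back to the knob.

send_rows --deltas '[{"fingers":60,"offset":[-2,-1,0],"spin":0},{"fingers":60,"offset":[-3,-1.4,0],"spin":0},{"fingers":60,"offset":[-3,-1.4,0],"spin":0},{"fingers":60,"offset":[-2.2,-1.2,0],"spin":0},{"fingers":60,"offset":[-0.8,-0.3,3],"spin":0},{"fingers":60,"offset":[0,0,3],"spin":0},{"fingers":60,"offset":[0,0,0],"spin":0},{"fingers":60,"offset":[0,0,0],"spin":0}]'

```text
time: 24.8
tcp_pos: [0.4465, 0.1041, 0.109]
ee_rot: [3.132, -0.243, -0.003]
wrist_force: [0.3, -0.2, 0.6]
gripper_width: 0.0516
gripper_force: 0.0
```

```bash
python3 - <<'E'
from h import *
from station import r
k=cad(-.2395,0,.039);off(r.state(),k)
E
```

```text
t 24.8 tcp [0.4465 0.1041 0.109 ] head -8.88 tilt [-0.002 -0.    -1.   ] w 0.0516 f [ 0.3 -0.2  0.6]
[ 0.14 -0.12  7.  ]
```

send_rows --deltas '[{"fingers":60,"offset":[0.1,-0.1,3],"spin":0},{"fingers":60,"offset":[0,0,2.5],"spin":0},{"fingers":60,"offset":[0,0,1.5],"spin":0},{"fingers":60,"offset":[0,0,0],"spin":0},{"fingers":5,"offset":[0,0,0],"spin":0},{"fingers":5,"offset":[0,0,0],"spin":0},{"fingers":5,"offset":[0,0,0],"spin":0},{"fingers":5,"offset":[0,0,0],"spin":0}]'

```text
time: 25.6
tcp_pos: [0.4498, 0.1047, 0.041]
ee_rot: [3.132, -0.244, 0.005]
wrist_force: [-0.1, -1.5, 5.9]
gripper_width: 0.0146
gripper_force: 58.4
```

```bash
python3 - <<'E'
from h import *
from station import r
st=r.state();print((st['tcp_pos']-C0)@np.c_[ex,ey], st['gripper_force']);off(st)
E
```

```text
[-2.37575045e-01 -8.47046737e-05] 58.39755892753601
t 25.6 tcp [0.4498 0.1047 0.041 ] head -8.9 tilt [ 0.003 -0.001 -1.   ] w 0.0146 f [-0.1 -1.5  5.9]
```

send_rows --deltas '[{"fingers":5,"offset":[0.3,0,0],"spin":0},{"fingers":5,"offset":[0.6,0,0],"spin":0},{"fingers":5,"offset":[0.8,0,0],"spin":0},{"fingers":5,"offset":[0.9,0,0],"spin":0},{"fingers":5,"offset":[1,0,0],"spin":0},{"fingers":5,"offset":[1,0,0],"spin":0},{"fingers":5,"offset":[1,0,0],"spin":0},{"fingers":5,"offset":[1,0,0],"spin":0}]'

```text
time: 26.4
tcp_pos: [0.5147, 0.0945, 0.0411]
ee_rot: [3.132, -0.243, 0.003]
wrist_force: [-0.9, -0.9, 6.2]
gripper_width: 0.0141
gripper_force: 58.4
```

send_rows --deltas '[{"fingers":5,"offset":[1,0,0],"spin":0},{"fingers":5,"offset":[1,0,0],"spin":0},{"fingers":5,"offset":[1,0,0],"spin":0},{"fingers":5,"offset":[0.8,0,0],"spin":0},{"fingers":5,"offset":[0.6,0,0],"spin":0},{"fingers":5,"offset":[0.3,0,0],"spin":0},{"fingers":5,"offset":[0.2,0,0],"spin":0},{"fingers":5,"offset":[0,0,0],"spin":0}]'

```text
time: 27.2
tcp_pos: [0.5635, 0.0869, 0.0411]
ee_rot: [3.132, -0.244, 0.005]
wrist_force: [-0.1, -0.6, 5.5]
gripper_width: 0.0141
gripper_force: 58.6
```

```bash
python3 - <<'E'
from h import *
from station import r
st=r.state();print((st['tcp_pos']-C0)@np.c_[ex,ey], st['gripper_force'],st['wrist_force']@np.c_[ex,ey]);off(st)
E
```

```text
[-1.22499239e-01 -6.49600877e-05] 58.5782790184021 [ 0.0250634  -0.59375302]
t 27.2 tcp [0.5635 0.0869 0.0411] head -8.92 tilt [ 0.003 -0.    -1.   ] w 0.0141 f [-0.1 -0.6  5.5]
```

send_rows --deltas '[{"fingers":5,"offset":[0.2,0,0],"spin":0},{"fingers":5,"offset":[0.2,0,0],"spin":0},{"fingers":5,"offset":[0.2,0,0],"spin":0},{"fingers":5,"offset":[0,0,0],"spin":0}]'

```text
time: 27.6
tcp_pos: [0.5665, 0.0864, 0.041]
ee_rot: [3.131, -0.243, -0.004]
wrist_force: [-5.6, -2.2, 10.1]
gripper_width: 0.014
gripper_force: 59.2
```

send_rows --deltas '[{"fingers":5,"offset":[0.2,0,0],"spin":0},{"fingers":60,"offset":[0,0,0],"spin":0},{"fingers":60,"offset":[0,0,0],"spin":0},{"fingers":60,"offset":[-0.3,0,0],"spin":0},{"fingers":60,"offset":[-0.1,0,-2],"spin":0},{"fingers":60,"offset":[0,0,-4],"spin":0},{"fingers":60,"offset":[0,0,-4],"spin":0},{"fingers":60,"offset":[-2,0,-3],"spin":0}]'

```text
time: 28.4
tcp_pos: [0.5487, 0.0893, 0.1718]
ee_rot: [-3.131, 0.247, -0.008]
wrist_force: [-0.2, -0.3, 1.3]
gripper_width: 0.0512
gripper_force: 0.0
```

send_rows --deltas '[{"fingers":60,"offset":[-4,0,0],"spin":0},{"fingers":60,"offset":[-4,0,0],"spin":0},{"fingers":60,"offset":[-2,0,0],"spin":0},{"fingers":60,"offset":[0,0,0],"spin":0},{"fingers":60,"offset":[0,0,0],"spin":0}]'

```text
time: 28.9
tcp_pos: [0.4477, 0.1052, 0.1696]
ee_rot: [3.132, -0.243, 0.003]
wrist_force: [1.0, -0.6, 0.3]
gripper_width: 0.051
gripper_force: 0.0
```

```bash
python3 - <<'E'
from h import *
from station import r
st=r.state();off(st);W=np.c_[ex,ey,[0,0,1]]
for n in('wrist','side','top'):
    s=r.snapshot(n)
    if n=='wrist':
        M=np.eye(4);M[:3,:3]=R.from_rotvec(st['ee_rot']).as_matrix();M[:3,3]=st['tcp_pos'];T=M@s['tool_from_camera']
    else:T=s['world_from_camera']
    P=(cloud(s,T)-C0)@W;x,y,z=P[...,0],P[...,1],P[...,2];I=s['img'].astype(int)
    m=(I[...,0]-I[...,2]>70)&(np.hypot(x+.12,y)<.03)&(z>.055)&(z<.08)
    if m.any():print(n,'knob',m.sum(),P[m].mean(0))
    m=(I[...,1]-I[...,0]>12)&(abs(x)<.06)&(abs(y-.056)<.06)&(z>.09)&(z<.21)
    for lo,hi in((.09,.13),(.15,.21)):
        b=P[m&(z>lo)&(z<hi)]
        if len(b)>5:print(n,'vase',len(b),(b.min(0)+b.max(0))/2,b.max(0)[2])
    # tray front vs cover front
    for lo,hi,k in((.008,.026,'tray'),(.075,.112,'cover')):
        b=P[(abs(y+.056)<.04)&(x>-.2)&(x<0)&(z>lo)&(z<hi)]
        if len(b)>10:print(n,k,np.percentile(b[:,0],2))
E
```

```text
t 28.9 tcp [0.4477 0.1052 0.1696] head -8.87 tilt [ 0.002 -0.    -1.   ] w 0.051 f [ 1.  -0.6  0.3]
wrist knob 580 [-0.12122162  0.00078369  0.06917797]
side knob 21 [-0.12235676  0.00340891  0.06543728]
side vase 142 [-0.00449452  0.06017751  0.11097243] 0.12982272036800113
side vase 121 [0.00194769 0.0556715  0.17645546] 0.20289494016639986
side tray -0.06709029303737875
side cover -0.06557690696376606
top knob 18 [-0.12054197 -0.00158119  0.06864478]
top vase 75 [0.00247845 0.05212026 0.18418168] 0.20518684435343415
top tray -0.06420139043010753
top cover -0.06369248669196986
```

```bash
python3 -c "
from station import r
print(r.finish_job())"
```

```text
the job is handed in; nothing more can be done
None
```

The job is handed in after about 29 s of the 72 s allowed: the vase stands in the compartment, both eggs stood in their bays before I shut the tray, and the tray is pushed to its stop with the gripper clear; I did not look at the eggs again after shutting it, and no verdict came back.

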